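Hang the hammer back on its bench stand

ROBOT

A 7-joint arm with a two-finger parallel gripper is mounted at the origin on the work surface. World frame = base frame: x ahead of the robot, y to its left, z up, the work surface at z = 0. Lengths are in m, angles in rad, forces in N, time in s.
With the tool pointing down it reaches from about 0.4 to 0.9 m from the base axis. Payload 5.5 kg.
Tool frame: the origin (TCP) lies midway between the tips of the shut fingers; the grasp point (between the pads) lies behind it (ctrl.hold_point_z is the x of the grasp point in the tool frame, in m); x points along the fingers, z is the direction in which the jaws open and shut, and the axes are right-handed (so a half turn about x gives the same grasp; the last joint's range is limited). The gripper opens to 92 mm and grips with 3 to 60 N. Pads are 19 mm wide; open, the fingers measure 130 mm over their backs; the gripper's body (75 mm by 190 mm) begins 47 mm behind the grasp point.
Start: joints at [-1.078, 0.501, -0.427, 1.55, 0.221, 1.138, -0.21], TCP at [0.148, 0.633, 0.196] pointing down, gripper open.
Joint ranges: [-2.88, 2.88], [-0.31, 2.03], [-1.54, 1.56], [0.2, 2.42], [-1.41, 4.55], [0.19, 2.02], [-2.57, 2.57]. Speed limits (rad/s): [2.57, 2.57, 3.14, 3.14, 3.14, 3.14, 3.14].

INTERFACE

Orientations are given as [roll, pitch, yaw] about the fixed x, y, z axes, in that order (R = Rz(yaw) Ry(pitch) Rx(roll)).
In Python, from station import ctrl gives the robot as it stands. The module is installed in compiled form; this text tells all that it offers.
- The arm moves only by the tool drive_tool, never from a script. Its argument "deltas" is a list of rows, each an object with "slide": the shift along the tool's x, y, z in cm, a list of three; "rot": the turn, a rotation vector about the tool's x, y, z in degrees, a list of three. A call has exactly 8 rows; each row shifts and turns the commanded pose from where the row before left it, along the tool's axes as they then stand; what a row does not reach is not made up. A row lasts 1/10 s, in which the tool goes at most 50 mm and 8.59 degrees, less where a joint would pass 70% of its speed; a pose out of reach is approached as far as the arm can. A call is refused whole if a number of a shift passes 5 or a number of a turn 8.59, either way. A call with a gripper value outside its range is refused whole. "gripper" is the gripper's target within -1 to 1 (fully open at 1, half-way at 0, shut at -1), set as the call begins (left out, the last holds). The fingers move at their own pace and stop on an object; "grip_force" is the grip in N (left out, the last holds). Time passes only in rows, so rows that do not move let the fingers close, or fill a call up. It gives the time, the measured TCP pose, the force and the opening at its end, in the units of the state.
- ctrl.observe(): the state, without advancing time (a new reading comes with each control period).
- ctrl.read_camera(name): name is "side" or "top"; returns the picture (400x640x3 uint8, red, green, blue); there is no depth.
- ctrl.camera_model(name): a dict with "fx", "fy", "cx", "cy" (pixels), "eye" and "attitude" of the camera in the world. Camera axes: x right, y down, z forward; pixel columns grow to the right and rows downward; lengths in m; the calibration is good to about 2 mm. A picture is of the moment at which its call begins. camera_model takes no time and is no camera call.
- ctrl.job_done(): hands the job in, once; it reports no verdict.
The state is a dict: "time_s": time; "joint_pos": joint angles; "qvel": joint speeds; "joint_torque": joint torques, N m; "ee_pos": TCP position; "tcp_rot": TCP orientation; "force": force on the tool from outside, world axes, zero at the start; "moment": the same for the moment, N m; "finger_gap": opening from 0.0 (shut) to 1.0 (fully open).
Only numpy, scipy, OpenCV 4.12 (cv2) and the standard library are available. Lean on these libraries where they do the work, as an engineer would, in place of code of your own. Each camera call takes 0.05 s, during which the arm holds its last target. There are 200 camera calls.

TASK

Pull the orange-handled hammer up out of the green tin and hang it on the empty blue stand: handle hanging straight down between the two prongs, head lying flat and squarely across both of them, behind their upturned ends. Leave both tins standing where they are and the mallet hanging on its own stand.

Things in the scene. Friction and masses are not known exactly. Their poses are not given: they have to be found in the camera images.
- hammer: Loose ball-pein hammer, 193 mm, 0.4 kg, standing head up in the green tin, maybe leaning a little. Origin: underside of the butt; z up to the head, x along the head (+x flat face, -x ball; either way round is fine). Handle 30 (x) by 24 (y) mm, black, to z = 100; then orange, 22 by 18. Steel head 104 (x) by 26 (y) mm, z = 165 (flat underside) to 193.
- hammer_head (a point): Centre of the hammer's head, 179 mm above the butt, 14 mm above the head's underside; axes as the hammer's.
- tin: Green round tin that holds the hammer, loose, 0.6 kg, outside diameter 84 mm, height 90 mm, wall 4 mm, floor 6 mm thick. Origin: centre of its underside, z up.
- tool_tin: Bare steel tin of the same size, loose, with a chisel and a red-handled drift standing in it up to 135 mm above the bench. Origin: centre of its underside, z up.
- stand: Empty blue stand, fixed. Origin on the bench, z up, open front to its -x. Base: x -70 to 80, 120 mm wide, 8 thick. Post: x 55 to 75, 64 wide, 215 high. From it two prongs run forward to x = -55: 10 wide, centred at y = -27 and 27 (44 mm free between), tops 215 high, undersides 203. Their front ends (x -55 to -47) turn up 12 mm above the tops.
- stand_hang (a point): Point on the empty stand midway between the prongs, level with their tops, 215 mm above the stand's origin; stand's axes. The centre of the underside of the hammer's head belongs about here.
- mallet_stand: A second blue stand, the same in every size, fixed, with the mallet hanging on it. Origin and axes as for the empty stand.
- mallet: Black rubber mallet with a wooden handle, loose, hanging on the second stand: handle 21 mm thick, 165 mm long; head 90 (x) by 46 (y) by 48 (z) mm above it, its top 263 mm above the bench. Origin: centre of the underside of the handle's free end, z up to the head.
Not all that is in view belongs to the job. What is shaped like the stand but turquoise is not meant. What is shaped like the hammer but purple is not meant.

How it is judged:
By the outcome, as a careful person would: the job done as asked, in the order asked, and still so for the second after the job is handed in, with the robot touching nothing.
It also fails if it takes over 45 s, if anything falls off the work surface, if the arm or the gripper's body presses on something with over 40 N, if the wrist force passes 120 N, or if a joint passes its speed limit or range.

## Working session

There is one attempt and no reset: what is moved stays moved. The work goes in short steps, Python scripts to look and compute and a tool call to move; the robot and the scene stay as the last step left them, time stands still between calls to the robot, and variables do not carry over. Pictures are saved under pics/ and viewed, about 8 in all and at most 12, crops included, and the job is handed in when it is done.

Besides the shell and the picture viewer there is one more tool, called after "Call:" in YAML: its name, and indented under it one key for each argument. drive_tool: Moves the arm, as the interface text tells. Its arguments: {"type":"object","properties":{"deltas":{"type":"array","items":{"type":"object","properties":{"slide":{"type":"array","items":{"type":"number"}},"rot":{"type":"array","items":{"type":"number"}}}}},"gripper":{"type":"number"},"grip_force":{"type":"number"}},"required":["deltas"]}

```bash
mkdir -p pics; python3 - <<'E'
from station import ctrl
import cv2
for n in("side","top"):
    cv2.imwrite(f"pics/{n}0.png",ctrl.read_camera(n)[:,:,::-1]); print(n,ctrl.camera_model(n))
print(ctrl.observe(),ctrl.hold_point_z)
E
```

```text
side {'fx': 384.48687513184757, 'fy': 384.48687513184757, 'cx': 314.729238073901, 'cy': 195.6069493286849, 'eye': array([ 0.15972829, -0.79994515,  1.1333608 ]), 'attitude': array([-2.4258725 , -0.0065263 , -0.32370672])}
top {'fx': 470.608458024383, 'fy': 470.608458024383, 'cx': 320.7250787442544, 'cy': 190.84051034092687, 'eye': array([0.3154064 , 0.00711444, 1.63051351]), 'attitude': array([-3.04768139, -0.01110129, -1.57571603])}
{'time_s': 0.1, 'joint_pos': array([-1.07778297,  0.50178548, -0.42678088,  1.55132628,  0.22078044,
        1.13827894, -0.21029441]), 'qvel': array([ 6.55789178e-04, -1.32516034e-04, -1.43250518e-03, -2.57967427e-03,
        1.00964437e-03,  4.36757066e-04, -3.49416653e-05]), 'joint_torque': array([-1.10697499e-02, -5.67869782e+01, -5.83828524e+00, -2.79913080e+01,
       -6.89418311e-02,  2.40251207e-02,  2.75967358e-05]), 'ee_pos': array([0.1479572 , 0.63224521, 0.19526804]), 'tcp_rot': array([ 3.09541698,  1.56904354, -1.84676681]), 'force': array([-0.14841192, -0.68653884,  0.68601121]), 'moment': array([ 0.03440872,  0.02448552, -0.00069118]), 'finger_gap': 1.0019802179452793} -0.0188
```

View pics/side0.png

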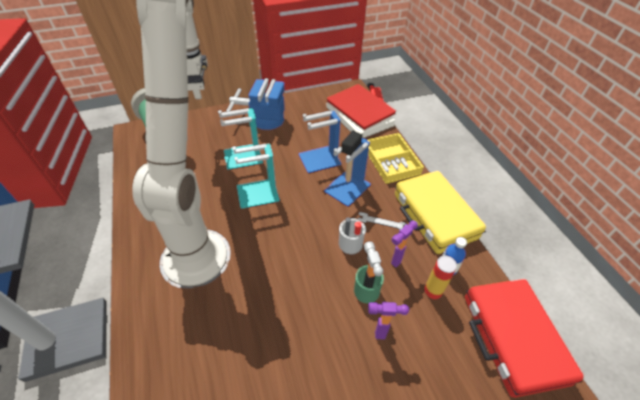

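View pics/top0.png

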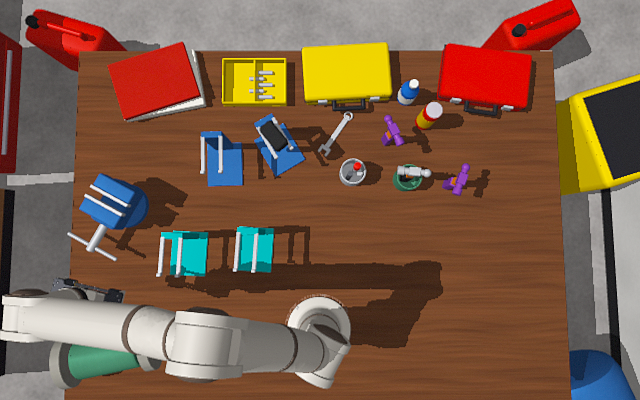

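The hammer is in the green tin at top (410,175), side (370,265). Things that could be mistaken for it:
- Purple hammers at top (392,130) and (460,178).
- Turquoise stands at top (183,253) and (254,248).
- The steel tin at top (352,171).
- The mallet's blue stand at top (278,145).

The empty blue stand is at top (220,158), side (320,145). I'll take close crops next.

```bash
cat > h.py <<'E'
import numpy as np, cv2
from scipy.spatial.transform import Rotation as Rn
from station import ctrl
def cam(n):
    m=ctrl.camera_model(n); return m,Rn.from_euler('xyz',m['attitude']).as_matrix()
def atz(n,u,v,z):
    m,R=cam(n); d=R@np.array([(u-m['cx'])/m['fx'],(v-m['cy'])/m['fy'],1]); e=m['eye']
    return e+d*(z-e[2])/d[2]
def proj(n,p):
    m,R=cam(n); c=R.T@(np.asarray(p)-m['eye']); return np.array([m['cx']+m['fx']*c[0]/c[2],m['cy']+m['fy']*c[1]/c[2]])
def tri(uvt,uvs):
    A=[];b=[]
    for n,(u,v) in(("top",uvt),("side",uvs)):
        m,R=cam(n); d=R@np.array([(u-m['cx'])/m['fx'],(v-m['cy'])/m['fy'],1]); d/=np.linalg.norm(d); P=np.eye(3)-np.outer(d,d); A.append(P); b.append(P@m['eye'])
    return np.linalg.lstsq(np.vstack(A),np.hstack(b),rcond=None)[0]
def crop(img,x,y,w,h,s,step=10):
    c=cv2.resize(img[y:y+h,x:x+w],None,fx=s,fy=s,interpolation=cv2.INTER_CUBIC).copy()
    for i in range(-(-x//step)*step,x+w,step):
        cv2.line(c,((i-x)*s,0),((i-x)*s,5),(255,255,255),1); 
        if i%(2*step)==0: cv2.putText(c,str(i),((i-x)*s,14),0,.35,(255,255,255))
    for i in range(-(-y//step)*step,y+h,step):
        cv2.line(c,(0,(i-y)*s),(5,(i-y)*s),(255,255,255),1); cv2.putText(c,str(i),(6,(i-y)*s+4),0,.35,(255,255,255))
    return c
E
python3 - <<'E'
from h import *
t=cv2.imread("pics/top0.png"); s=cv2.imread("pics/side0.png")
a=crop(t,195,110,115,85,5); b=crop(t,380,140,100,60,5)
c=crop(s,290,90,100,120,5);
d=crop(s,330,200,100,120,5)
def row(*x):
    H=max(i.shape[0] for i in x); return np.hstack([cv2.copyMakeBorder(i,0,H-i.shape[0],0,8,0) for i in x])
def fit(im):return im[:600,:800]
A=np.vstack([cv2.copyMakeBorder(crop(t,195,110,115,85,4),0,4,0,0,0)[:, :460]]); 
B=crop(t,380,150,80,45,4)
cv2.imwrite("pics/c1.png",fit(row(crop(t,195,112,75,80,5),crop(t,380,150,80,50,5)))); cv2.imwrite("pics/c2.png",fit(row(crop(s,292,98,78,110,5),crop(s,345,230,75,75,5))))
E
```

```text
(no output)
```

View pics/c1.png

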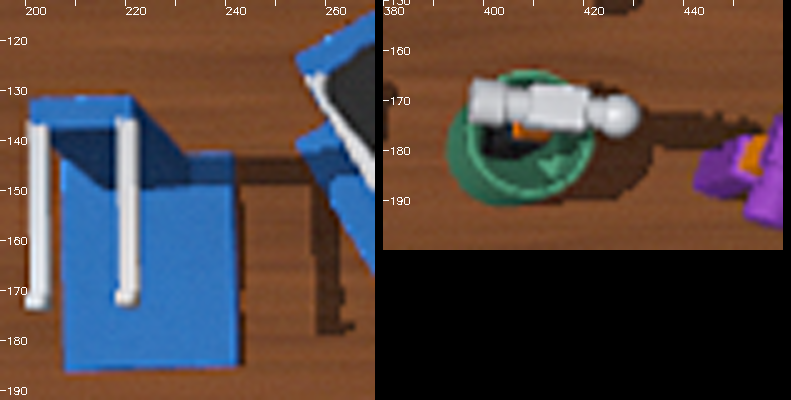

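View pics/c2.png

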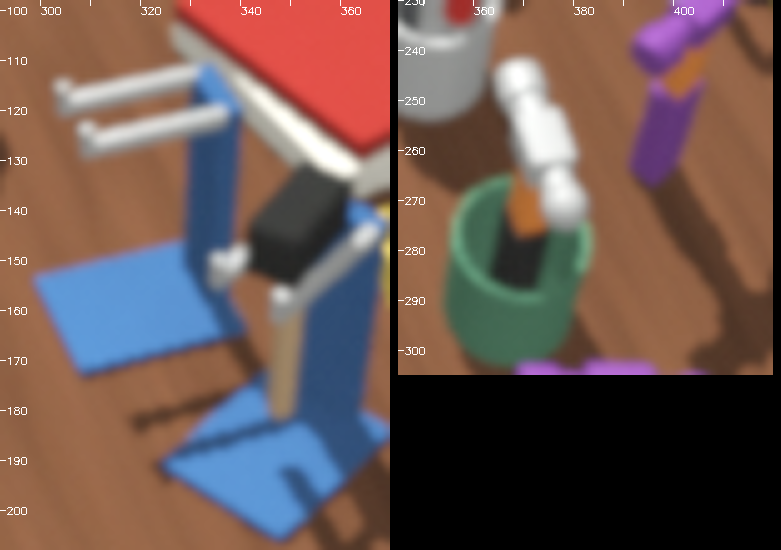

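```bash
python3 - <<'E'
from h import *
from scipy.optimize import least_squares
np.set_printoptions(precision=4,suppress=True)
# stand: local pts -> pixels
obs=[("top",(-70,60,8),(208,186.5)),("top",(-70,-60,8),(242.5,185)),("top",(80,-60,8),(242,142.5)),
("top",(75,32,215),(200.5,131.5)),("top",(75,-32,215),(221,131)),
("top",(-55,27,227),(201.5,173)),("top",(-55,-27,227),(219.5,172)),("top",(55,27,215),(201.5,136.5)),("top",(55,-27,215),(219.5,135.5)),
("side",(-70,60,8),(297,153.5)),("side",(-70,-60,8),(306.5,173.5)),("side",(80,-60,8),(339.5,164)),
("side",(-51,27,227),(303,113.5)),("side",(-51,-27,227),(308,122))]
def P(q,l):
    c,s=np.cos(q[2]),np.sin(q[2]);l=np.array(l)/1000
    return np.array([q[0]+c*l[0]-s*l[1],q[1]+s*l[0]+c*l[1],l[2]])
f=lambda q:np.hstack([proj(n,P(q,l))-uv for n,l,uv in obs])
r=least_squares(f,[.5,.3,0],loss='soft_l1'); print("stand",r.x);print(f(r.x).reshape(-1,2))
# tin rim in top: centre approx, z=.09
for uv in [(407.5,176.5)]: print("rim top",atz("top",*uv,.09))
print("rim side",atz("side",369,277,.09))
print("rim ends top",[atz("top",u,v,.09) for u,v in((395,176.5),(421,176.5),(407.5,164),(407.5,189.5))])
for n,a,b in(("face",(397,170),(366,246.5)),("ball",(427,173),(377,270)),("mid",(413,171.3),(371.5,258))): 
    X=tri(a,b);print(n,X,proj("top",X)-a,proj("side",X)-b)
for a in((397,170),(429.5,173)):print(atz("top",*a,.185))
s=ctrl.observe()
print(Rn.from_euler('xyz',s['tcp_rot']).as_matrix())
E
```

```text
stand [0.5577 0.3225 0.0321]
[[-0.6588 -0.3052]
 [-0.3893 -0.0413]
 [-0.8093 -0.2476]
 [-0.1712  0.0583]
 [ 0.3693 -0.1542]
 [ 0.0957  0.2607]
 [ 0.1516  0.6261]
 [ 0.5619  1.4603]
 [ 0.3379  1.8548]
 [ 0.5868 -0.8583]
 [ 0.4746 -2.1309]
 [ 1.1684 -1.363 ]
 [ 0.5136  1.0982]
 [ 0.2881  0.9732]]
rim top [ 0.5069 -0.2977  0.09  ]
rim side [ 0.5072 -0.3045  0.09  ]
rim ends top [array([ 0.5071, -0.2563,  0.09  ]), array([ 0.5068, -0.3424,  0.09  ]), array([ 0.5486, -0.2986,  0.09  ]), array([ 0.4638, -0.2967,  0.09  ])]
face [ 0.5149 -0.2481  0.1726] [-0.234  0.752] [ 0.8253 -0.0991]
ball [ 0.5048 -0.3386  0.1892] [-0.0551  0.1643] [ 0.1919 -0.0207]
mid [ 0.5094 -0.2958  0.1843] [-0.2026  0.6286] [ 0.712  -0.0823]
[ 0.5155 -0.2467  0.185 ]
[ 0.5058 -0.3476  0.185 ]
[[-0.0005 -0.9737  0.2278]
 [-0.0017  0.2278  0.9737]
 [-1.      0.0001 -0.0018]]
```

```bash
cat >> h.py <<'E'
def plan(wps,cm=4.5,deg=7.5,d=1):
    """wps: (x,y,z,zyaw_deg) with tool pointing down; prints rows in groups of 8 from measured pose"""
    s=ctrl.observe(); p=np.array(s['ee_pos']); R=Rn.from_euler('xyz',s['tcp_rot']); rows=[]
    for x,y,z,a in wps:
        a=np.radians(a); zt=np.array([np.cos(a),np.sin(a),0]); xt=np.array([0,0,-1.]); T=Rn.from_matrix(np.c_[xt,np.cross(zt,xt),zt])
        g=np.array([x,y,z]); n=max(1,int(np.ceil(max(np.linalg.norm(g-p)*100/cm,np.degrees((R.inv()*T).magnitude())/deg))))
        for k in range(n,0,-1):
            sl=np.round(R.inv().apply((g-p)/k)*100,d); ro=np.round(np.degrees((R.inv()*T).as_rotvec())/k,d)
            p=p+R.apply(sl/100); R=R*Rn.from_rotvec(np.radians(ro)); rows.append((sl.tolist(),ro.tolist()))
    for i in range(0,len(rows),8):
        print("call",i//8); [print(*r) for r in rows[i:i+8]]
    print("end",p.round(4),R.as_euler('xyz').round(3))
def st():
    s=ctrl.observe(); R=Rn.from_euler('xyz',s['tcp_rot']).as_matrix()
    print(round(s['time_s'],2),s['ee_pos'].round(4),'zyaw',np.degrees(np.arctan2(R[1,2],R[0,2])).round(2),'x',R[:,0].round(3),'F',s['force'].round(1),'gap',round(s['finger_gap'],3))
E
python3 - <<'E'
from h import *
np.set_printoptions(precision=1,suppress=True)
for z in(.165,.1,.05): print(z,proj("side",(.510,-.297,z)),proj("top",(.510,-.297,z)))
for z in(.193,.165): print('corners',z,[proj("side",(.510+a,-.297,z)) for a in(-.013,.013)])
plan([(.17,.62,.40,70),(.5,.25,.42,30),(.53,-.15,.40,0),(.510,-.297,.35,-5.5)])
E
```

```text
0.165 [371.8 261.7] [411.9 172.6]
0.1 [369.2 273. ] [407.9 175.2]
0.05 [367.4 281.1] [405.  177.1]
corners 0.193 [array([368.7, 257.8]), array([377.1, 255.3])]
corners 0.165 [array([367.7, 263. ]), array([375.9, 260.5])]
call 0
[-4.1, -0.5, -0.1] [1.4, -0.0, 0.0]
[-4.1, -0.5, -0.1] [1.4, -0.0, 0.0]
[-4.1, -0.5, -0.1] [1.3, -0.0, 0.0]
[-4.1, -0.5, -0.2] [1.4, -0.1, 0.0]
[-4.1, -0.5, -0.1] [1.3, -0.0, 0.0]
[-0.2, -3.6, -2.0] [3.3, 0.0, 0.0]
[-0.2, -3.7, -1.7] [3.3, 0.0, 0.0]
[-0.2, -3.8, -1.5] [3.3, 0.0, 0.0]
call 1
[-0.2, -3.9, -1.3] [3.3, 0.0, 0.0]
[-0.1, -4.0, -1.1] [3.4, 0.0, 0.0]
[-0.2, -4.1, -0.8] [3.3, 0.0, 0.0]
[-0.1, -4.1, -0.6] [3.4, 0.0, 0.0]
[-0.2, -4.1, -0.4] [3.3, 0.0, 0.0]
[-0.1, -4.1, -0.1] [3.4, 0.0, 0.0]
[-0.2, -4.2, 0.1] [3.3, 0.0, 0.0]
[-0.1, -4.1, 0.4] [3.4, 0.0, 0.0]
call 2
[-0.2, -4.1, 0.6] [3.3, 0.0, 0.0]
[0.2, -4.0, -1.9] [3.3, 0.0, 0.0]
[0.2, -4.1, -1.7] [3.3, 0.0, 0.0]
[0.2, -4.2, -1.5] [3.3, 0.0, 0.0]
[0.2, -4.3, -1.2] [3.4, 0.0, 0.0]
[0.2, -4.4, -1.0] [3.3, 0.0, 0.0]
[0.3, -4.4, -0.7] [3.4, 0.0, 0.0]
[0.2, -4.4, -0.4] [3.3, 0.0, 0.0]
call 3
[0.3, -4.5, -0.2] [3.4, 0.0, 0.0]
[0.2, -4.5, 0.0] [3.3, 0.0, 0.0]
[1.3, -3.7, -0.5] [1.4, 0.0, 0.0]
[1.2, -3.7, -0.4] [1.4, 0.0, 0.0]
[1.3, -3.7, -0.3] [1.4, 0.0, 0.0]
[1.2, -3.6, -0.2] [1.3, 0.0, 0.0]
end [ 0.5 -0.3  0.4] [-0.3  1.6 -0.4]
```

Call:
drive_tool:
  deltas:
    - {"slide": [-4.1,-0.5,-0.1],"rot": [1.4,0,0]}
    - {"slide": [-4.1,-0.5,-0.1],"rot": [1.4,0,0]}
    - {"slide": [-4.1,-0.5,-0.1],"rot": [1.3,0,0]}
    - {"slide": [-4.1,-0.5,-0.2],"rot": [1.4,-0.1,0]}
    - {"slide": [-4.1,-0.5,-0.1],"rot": [1.3,0,0]}
    - {"slide": [-0.2,-3.6,-2.0],"rot": [3.3,0,0]}
    - {"slide": [-0.2,-3.7,-1.7],"rot": [3.3,0,0]}
    - {"slide": [-0.2,-3.8,-1.5],"rot": [3.3,0,0]}
  gripper: 1

```text
time_s: 0.9
ee_pos: [0.2525, 0.5274, 0.4069]
tcp_rot: [0.233, 1.569, 1.281]
force: [0.7, 0.5, -0.1]
finger_gap: 1.003
```

Call:
drive_tool:
  deltas:
    - {"slide": [-0.2,-3.9,-1.3],"rot": [3.3,0,0]}
    - {"slide": [-0.1,-4.0,-1.1],"rot": [3.4,0,0]}
    - {"slide": [-0.2,-4.1,-0.8],"rot": [3.3,0,0]}
    - {"slide": [-0.1,-4.1,-0.6],"rot": [3.4,0,0]}
    - {"slide": [-0.2,-4.1,-0.4],"rot": [3.3,0,0]}
    - {"slide": [-0.1,-4.1,-0.1],"rot": [3.4,0,0]}
    - {"slide": [-0.2,-4.2,0.1],"rot": [3.3,0,0]}
    - {"slide": [-0.1,-4.1,0.4],"rot": [3.4,0,0]}

```text
time_s: 1.7
ee_pos: [0.4734, 0.2799, 0.4187]
tcp_rot: [0.783, 1.569, 1.362]
force: [-0.5, 1.0, 0.8]
finger_gap: 1.004
```

Call:
drive_tool:
  deltas:
    - {"slide": [-0.2,-4.1,0.6],"rot": [3.3,0,0]}
    - {"slide": [0.2,-4.0,-1.9],"rot": [3.3,0,0]}
    - {"slide": [0.2,-4.1,-1.7],"rot": [3.3,0,0]}
    - {"slide": [0.2,-4.2,-1.5],"rot": [3.3,0,0]}
    - {"slide": [0.2,-4.3,-1.2],"rot": [3.4,0,0]}
    - {"slide": [0.2,-4.4,-1.0],"rot": [3.3,0,0]}
    - {"slide": [0.3,-4.4,-0.7],"rot": [3.4,0,0]}
    - {"slide": [0.2,-4.4,-0.4],"rot": [3.3,0,0]}

```text
time_s: 2.5
ee_pos: [0.5232, -0.0621, 0.4049]
tcp_rot: [1.44, 1.569, 1.555]
force: [0.1, 0.7, 1.0]
finger_gap: 0.997
```

Call:
drive_tool:
  deltas:
    - {"slide": [0.3,-4.5,-0.2],"rot": [3.4,0,0]}
    - {"slide": [0.2,-4.5,0],"rot": [3.3,0,0]}
    - {"slide": [1.3,-3.7,-0.5],"rot": [1.4,0,0]}
    - {"slide": [1.2,-3.7,-0.4],"rot": [1.4,0,0]}
    - {"slide": [1.3,-3.7,-0.3],"rot": [1.4,0,0]}
    - {"slide": [1.2,-3.6,-0.2],"rot": [1.3,0,0]}
    - {"slide": [0,0,0],"rot": [0,0,0]}
    - {"slide": [0,0,0],"rot": [0,0,0]}

```text
time_s: 3.3
ee_pos: [0.5096, -0.2971, 0.3489]
tcp_rot: [2.138, 1.568, 2.04]
force: [-0.7, 0.7, -0.2]
finger_gap: 0.998
```

Call:
drive_tool:
  deltas:
    - {"slide": [3,0,0],"rot": [0,0,0]}
    - {"slide": [4,0,0],"rot": [0,0,0]}
    - {"slide": [4,0,0],"rot": [0,0,0]}
    - {"slide": [3,0,0],"rot": [0,0,0]}
    - {"slide": [2.3,0,0],"rot": [0,0,0]}
    - {"slide": [1,0,0],"rot": [0,0,0]}
    - {"slide": [1,0,0],"rot": [0,0,0]}
    - {"slide": [0,0,0],"rot": [0,0,0]}

```text
time_s: 4.1
ee_pos: [0.5107, -0.2953, 0.1665]
tcp_rot: [1.672, 1.568, 1.578]
force: [-0.1, 0.1, -0.7]
finger_gap: 0.997
```

```bash
python3 - <<'E'
from h import *
st()
a=ctrl.read_camera("top")[:,:,::-1]; b=ctrl.read_camera("side")[:,:,::-1]
cv2.imwrite("pics/g1.png",np.hstack([crop(b,325,170,80,140,4),crop(a,370,120,110,140,4)])[:600])
E
```

```text
4.1 [ 0.5107 -0.2953  0.1665] zyaw -5.4 x [-0.     0.002 -1.   ] F [-0.1  0.1 -0.7] gap 0.997
```

View pics/g1.png

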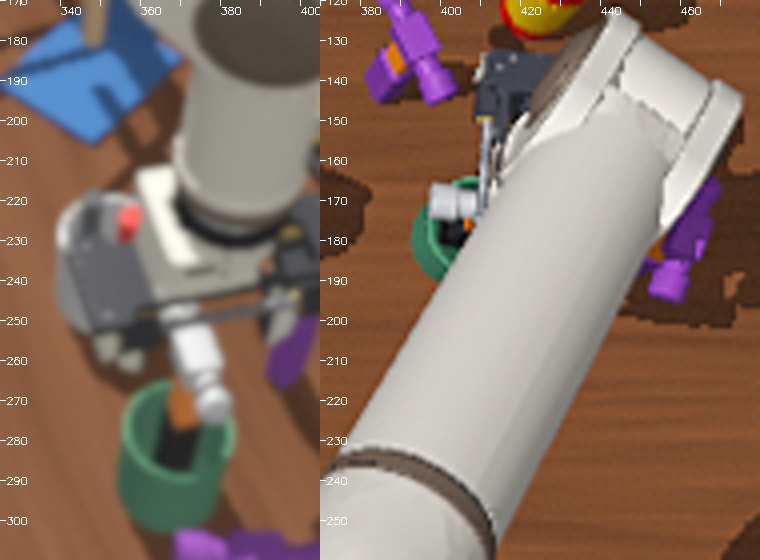

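Fingers straddle the head squarely: the head is at side (372,255), between the fingers, and the tin hasn't moved. Next I'll close and lift a little.

Call:
drive_tool:
  deltas:
    - {"slide": [0,0,0],"rot": [0,0,0]}
    - {"slide": [0,0,0],"rot": [0,0,0]}
    - {"slide": [0,0,0],"rot": [0,0,0]}
    - {"slide": [0,0,0],"rot": [0,0,0]}
    - {"slide": [0,0,0],"rot": [0,0,0]}
    - {"slide": [0,0,0],"rot": [0,0,0]}
    - {"slide": [0,0,0],"rot": [0,0,0]}
    - {"slide": [0,0,0],"rot": [0,0,0]}
  gripper: -1
  grip_force: 40

```text
time_s: 5.0
ee_pos: [0.5105, -0.2962, 0.1668]
tcp_rot: [1.445, 1.569, 1.35]
force: [0.3, 0.2, 0.3]
finger_gap: 0.356
```

Call:
drive_tool:
  deltas:
    - {"slide": [0,0,0],"rot": [0,0,0]}
    - {"slide": [-0.5,0,0],"rot": [0,0,0]}
    - {"slide": [-1,0,0],"rot": [0,0,0]}
    - {"slide": [-1.5,0,0],"rot": [0,0,0]}
    - {"slide": [-2,0,0],"rot": [0,0,0]}
    - {"slide": [-2,0,0],"rot": [0,0,0]}
    - {"slide": [-2,0,0],"rot": [0,0,0]}
    - {"slide": [-2,0,0],"rot": [0,0,0]}

```text
time_s: 5.8
ee_pos: [0.5104, -0.2965, 0.2789]
tcp_rot: [0.854, 1.569, 0.758]
force: [0.2, -0.6, -4.7]
finger_gap: 0.261
```

Call:
drive_tool:
  deltas:
    - {"slide": [-3,0,0],"rot": [0,0,0]}
    - {"slide": [-3,0,0],"rot": [0,0,0]}
    - {"slide": [-3,0,0],"rot": [0,0,0]}
    - {"slide": [-3,0,0],"rot": [0,0,0]}
    - {"slide": [-3,0,0],"rot": [0,0,0]}
    - {"slide": [-2,0,0],"rot": [0,0,0]}
    - {"slide": [-1,0,0],"rot": [0,0,0]}
    - {"slide": [0,0,0],"rot": [0,0,0]}

```text
time_s: 6.6
ee_pos: [0.5106, -0.2971, 0.4589]
tcp_rot: [0.191, 1.567, 0.095]
force: [0.1, -0.6, -4.6]
finger_gap: 0.258
```

```bash
python3 - <<'E'
from h import *
st()
a=ctrl.read_camera("top")[:,:,::-1]; b=ctrl.read_camera("side")[:,:,::-1]
cv2.imwrite("pics/g2.png",np.hstack([crop(b,325,160,90,150,4),crop(a,370,120,110,150,4)])[:600])
plan([(.47,-.15,.465,-3),(.47,.15,.47,0),(.557,.322,.465,1.84)],cm=4)
E
```

```text
6.6 [ 0.5106 -0.2971  0.4589] zyaw -5.48 x [ 0.003  0.    -1.   ] F [ 0.1 -0.6 -4.6] gap 0.258
call 0
[-0.2, 3.6, -1.3] [-0.6, -0.0, -0.0]
[-0.2, 3.5, -1.3] [-0.6, -0.0, -0.0]
[-0.2, 3.6, -1.3] [-0.6, -0.0, -0.1]
[-0.3, 3.6, -1.2] [-0.7, -0.0, -0.0]
[-0.1, 3.7, -0.2] [-0.4, -0.0, -0.0]
[-0.1, 3.8, -0.2] [-0.4, -0.0, -0.0]
[-0.0, 3.7, -0.1] [-0.4, -0.0, -0.0]
[-0.1, 3.8, -0.1] [-0.4, -0.0, -0.0]
call 1
[-0.0, 3.7, -0.1] [-0.3, -0.0, -0.0]
[-0.1, 3.8, -0.1] [-0.4, -0.0, -0.0]
[-0.0, 3.7, -0.1] [-0.3, -0.0, -0.0]
[-0.1, 3.8, 0.0] [-0.4, -0.0, -0.0]
[0.1, 3.4, 1.7] [-0.4, -0.0, -0.0]
[0.1, 3.4, 1.8] [-0.4, -0.0, -0.0]
[0.1, 3.4, 1.8] [-0.3, -0.0, -0.0]
[0.1, 3.4, 1.8] [-0.4, -0.0, -0.0]
call 2
[0.2, 3.5, 1.8] [-0.3, -0.0, -0.0]
end [0.5566 0.3225 0.4645] [2.485 1.57  2.517]
```

View pics/g2.png

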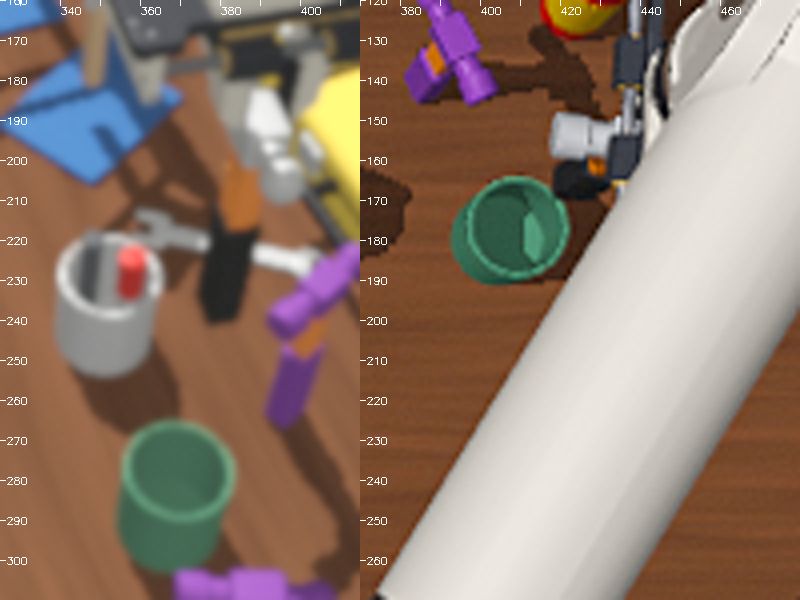

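```bash
python3 - <<'E'
from h import *
np.set_printoptions(precision=1,suppress=True)
c=np.array([.5106,-.2971,.4777]); yaw=np.radians(84.5)
for tilt in(-8,0,8):
    R=Rn.from_euler('z',yaw)*Rn.from_euler('y',np.radians(tilt))
    Q=lambda l:c+R.apply(np.array(l)/1000-[0,0,.179])
    print(tilt,'butt side',proj("side",Q((0,0,0))),'top',proj("top",Q((0,0,0))),'black/orange',proj("side",Q((0,0,100))),'under', proj("side",Q((0,0,165))))
    print('  face',proj("top",Q((52,0,179))),proj("side",Q((52,0,179))),'ball',proj("side",Q((-52,0,179))))
    print('  butt corners side',[proj("side",Q((a,b,0))) for a in(-15,15) for b in(-12,12)],'z100',[proj("side",Q((a,b,100))) for a in(-15,) for b in(-12,12)])
    print('  butt corners top',[proj("top",Q((a,b,0))) for a in(-15,15) for b in(-12,12)],'z100',[proj("top",Q((a,b,100))) for a in(15,) for b in(-12,12)])
E
```

```text
-8 butt side [375.  227.3] top [412.9 165.3] black/orange [381.8 207.9] under [387.  193.3]
  face [417.6 153.3] [381.1 172.1] ball [395.7 208.9]
  butt corners side [array([381. , 231.3]), array([372.4, 233. ]), array([377.5, 221.7]), array([369.1, 223.3])] z100 [array([388.4, 212.2]), array([379.1, 213.9])]
  butt corners top [array([418.2, 161.7]), array([417.6, 170. ]), array([408.2, 160.6]), array([407.6, 168.9])] z100 [array([420.8, 155.1]), array([420.1, 164.1])]
0 butt side [378.  235.1] top [421.5 166.2] black/orange [383.3 211.5] under [387.3 194. ]
  face [416.8 153.7] [380.6 174. ] ball [396.4 207.1]
  butt corners side [array([384.2, 238.8]), array([375.5, 240.5]), array([380.4, 229.8]), array([371.8, 231.4])] z100 [array([390.1, 215.3]), array([380.7, 217. ])]
  butt corners top [array([427. , 162.5]), array([426.4, 170.8]), array([416.5, 161.6]), array([415.9, 169.8])] z100 [array([424.6, 155.7]), array([424. , 164.6])]
8 butt side [381.2 242.4] top [430.3 166.9] black/orange [384.9 214.7] under [387.6 194.5]
  face [416.4 154.3] [380.2 176.3] ball [396.8 204.8]
  butt corners side [array([387.7, 245.8]), array([378.9, 247.5]), array([383.5, 237.4]), array([374.9, 239.1])] z100 [array([391.9, 218.1]), array([382.4, 219.8])]
  butt corners top [array([435.9, 163.1]), array([435.3, 171.4]), array([425.2, 162.4]), array([424.6, 170.7])] z100 [array([428.7, 156.2]), array([428. , 165.1])]
```

The hammer hangs upright in the grip: its handle's butt at side (378,238) matches a tilt of about 0. The green tin still stands, at side (368,290). Now carrying it to the stand.

Call:
drive_tool:
  deltas:
    - {"slide": [-0.2,2.0,-0.7],"rot": [-0.4,0,0]}
    - {"slide": [-0.2,3.5,-1.3],"rot": [-0.6,0,0]}
    - {"slide": [-0.2,3.6,-1.3],"rot": [-0.6,0,-0.1]}
    - {"slide": [-0.3,3.6,-1.2],"rot": [-0.7,0,0]}
    - {"slide": [-0.1,3.7,-0.2],"rot": [-0.4,0,0]}
    - {"slide": [-0.1,3.8,-0.2],"rot": [-0.4,0,0]}
    - {"slide": [0,3.7,-0.1],"rot": [-0.4,0,0]}
    - {"slide": [-0.1,3.8,-0.1],"rot": [-0.4,0,0]}

```text
time_s: 7.5
ee_pos: [0.4753, -0.015, 0.4675]
tcp_rot: [-2.979, 1.569, -3.006]
force: [0.3, 0.4, -4.6]
finger_gap: 0.258
```

Call:
drive_tool:
  deltas:
    - {"slide": [0,3.7,-0.1],"rot": [-0.3,0,0]}
    - {"slide": [-0.1,3.8,-0.1],"rot": [-0.4,0,0]}
    - {"slide": [0,3.7,-0.1],"rot": [-0.3,0,0]}
    - {"slide": [-0.1,3.8,0],"rot": [-0.4,0,0]}
    - {"slide": [0.1,3.4,1.0],"rot": [-0.4,0,0]}
    - {"slide": [0.1,3.4,1.8],"rot": [-0.4,0,0]}
    - {"slide": [0.1,3.4,1.8],"rot": [-0.3,0,0]}
    - {"slide": [0.1,3.4,1.8],"rot": [-0.4,0,0]}

```text
time_s: 8.3
ee_pos: [0.5392, 0.2712, 0.4651]
tcp_rot: [-2.529, 1.568, -2.506]
force: [0.5, 0.6, -4.5]
finger_gap: 0.259
```

Call:
drive_tool:
  deltas:
    - {"slide": [0.1,3.0,1.6],"rot": [-0.3,0,0]}
    - {"slide": [0,1.0,0.3],"rot": [0,0,0]}
    - {"slide": [0,0,0],"rot": [0,0,0]}
    - {"slide": [0,0,0],"rot": [0,0,0]}
    - {"slide": [0,0,0],"rot": [0,0,0]}
    - {"slide": [0,0,0],"rot": [0,0,0]}
    - {"slide": [0,0,0],"rot": [0,0,0]}
    - {"slide": [0,0,0],"rot": [0,0,0]}

```text
time_s: 9.1
ee_pos: [0.5572, 0.31, 0.4666]
tcp_rot: [0.197, 1.57, 0.224]
force: [0.2, -0.1, -5.3]
finger_gap: 0.258
```

```bash
python3 - <<'E'
from h import *
np.set_printoptions(precision=1,suppress=True)
st(); print(ctrl.observe()['moment'])
a=ctrl.read_camera("top")[:,:,::-1]; b=ctrl.read_camera("side")[:,:,::-1]
cv2.imwrite("pics/p1.png",np.hstack([crop(b,270,40,90,140,4),crop(a,170,100,110,140,4)])[:600])
s=ctrl.observe();p=s['ee_pos']
R=Rn.from_euler('z',np.radians(91.8))
for v in("side","top"):
  print(v,'butt corners',[proj(v,p+[0,0,.0188]+R.apply(np.array([x,y,-179])/1000)) for x in(-15,15) for y in(-12,12)],'ends',[proj(v,p+[0,0,.0188]+R.apply([x,0,0])) for x in(-.052,.052)])
plan([(.5577,.3225,.300,1.84)],cm=3)
E
```

```text
9.1 [0.6 0.3 0.5] zyaw 1.59 x [ 0.  0. -1.] F [ 0.2 -0.1 -5.3] gap 0.258
[-0.1  0.1  0. ]
side butt corners [array([324.3, 101.9]), array([318.1, 103.2]), array([321.4,  97.3]), array([315.2,  98.6])] ends [array([326.4,  62.1]), array([315.1,  46.8])]
top butt corners [array([213.7, 145.9]), array([213.8, 154.2]), array([203.1, 146.3]), array([203.2, 154.6])] ends [array([213.2, 136.5]), array([170.8, 137.9])]
call 0
[2.8, 0.2, 0.0] [-0.0, 0.0, -0.0]
[2.8, 0.2, 0.0] [-0.0, 0.0, -0.0]
[2.8, 0.2, 0.0] [-0.1, 0.0, -0.0]
[2.7, 0.2, 0.0] [-0.0, 0.0, -0.0]
[2.8, 0.2, 0.0] [-0.1, 0.0, -0.0]
[2.7, 0.2, 0.1] [-0.0, 0.0, -0.0]
end [0.6 0.3 0.3] [0.2 1.6 0.2]
```

View pics/p1.png

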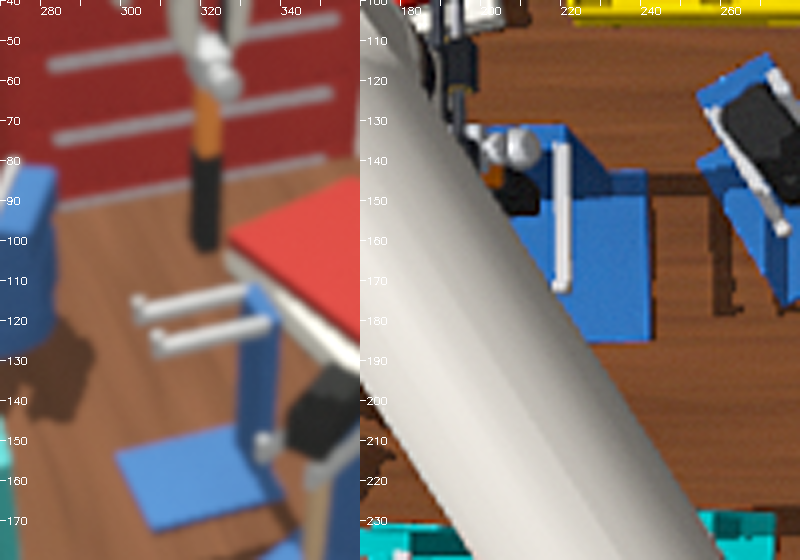

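Ball end at top (212,147) and handle at side (319,95) both match the prediction for a true, upright grip. The stand's prongs are at side (303–335,113) and (308–337,122). I'll shift +y by 12.5 mm, then lower.

Call:
drive_tool:
  deltas:
    - {"slide": [0,0.8,0],"rot": [-0.2,0,0]}
    - {"slide": [0,0.5,0],"rot": [0,0,0]}
    - {"slide": [1,0,0],"rot": [0,0,0]}
    - {"slide": [2,0,0],"rot": [0,0,0]}
    - {"slide": [2,0,0],"rot": [0,0,0]}
    - {"slide": [1,0,0],"rot": [0,0,0]}
    - {"slide": [0,0,0],"rot": [0,0,0]}
    - {"slide": [0,0,0],"rot": [0,0,0]}

```text
time_s: 10.0
ee_pos: [0.557, 0.3238, 0.4064]
tcp_rot: [0.189, 1.57, 0.221]
force: [0.6, -0.0, -3.8]
finger_gap: 0.26
```

```bash
python3 - <<'E'
from h import *
st()
b=ctrl.read_camera("side")[:,:,::-1]
cv2.imwrite("pics/p2.png",crop(b,290,60,70,110,5))
plan([(.5577,.3225,.230,1.84)],cm=3)
E
```

```text
10.0 [0.557  0.3238 0.4064] zyaw 1.84 x [ 0.001  0.    -1.   ] F [ 0.6 -0.  -3.8] gap 0.26
call 0
[3.0, -0.0, 0.0] [-0.0, 0.0, -0.0]
[2.9, -0.0, 0.0] [-0.0, 0.0, -0.0]
[3.0, -0.0, 0.0] [-0.0, 0.0, -0.0]
[2.9, -0.1, 0.0] [-0.0, 0.0, -0.0]
[3.0, -0.0, 0.0] [-0.0, 0.1, -0.0]
[2.9, -0.1, 0.0] [-0.0, 0.0, -0.0]
end [0.5576 0.3221 0.2301] [1.545 1.57  1.577]
```

View pics/p2.png

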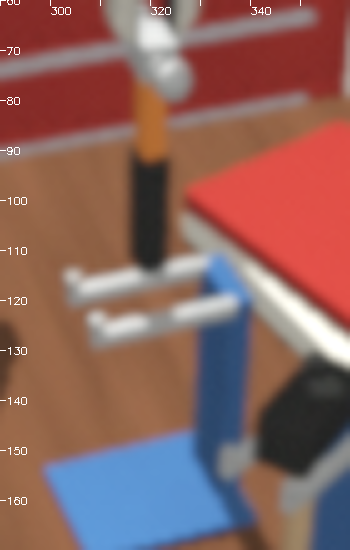

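The handle's butt (side 318,114) is just above and behind the midline between the prongs, as expected at its height. Lowering.

Call:
drive_tool:
  deltas:
    - {"slide": [1,-0.1,0],"rot": [0,0,0]}
    - {"slide": [1.5,0,0],"rot": [0,0,0]}
    - {"slide": [1.5,0,0],"rot": [0,0,0]}
    - {"slide": [1.5,0,0],"rot": [0,0,0]}
    - {"slide": [1.5,0,0],"rot": [0,0,0]}
    - {"slide": [1,0,0],"rot": [0,0,0]}
    - {"slide": [0,0,0],"rot": [0,0,0]}
    - {"slide": [0,0,0],"rot": [0,0,0]}

```text
time_s: 10.85
ee_pos: [0.5572, 0.3227, 0.3264]
tcp_rot: [0.225, 1.57, 0.257]
force: [-0.1, -0.3, -4.0]
finger_gap: 0.261
```

Call:
drive_tool:
  deltas:
    - {"slide": [2,0,0],"rot": [0,0,0]}
    - {"slide": [2,0,0],"rot": [0,0,0]}
    - {"slide": [2,0,0],"rot": [0,0,0]}
    - {"slide": [2,0,0],"rot": [0,0,0]}
    - {"slide": [1,0,0],"rot": [0,0,0]}
    - {"slide": [0,0,0],"rot": [0,0,0]}
    - {"slide": [0,0,0],"rot": [0,0,0]}
    - {"slide": [0,0,0],"rot": [0,0,0]}

```text
time_s: 11.65
ee_pos: [0.558, 0.3232, 0.2378]
tcp_rot: [0.455, 1.568, 0.487]
force: [0.1, 0.2, -4.6]
finger_gap: 0.259
```

```bash
python3 - <<'E'
from h import *
st()
a=ctrl.read_camera("top")[:,:,::-1]; b=ctrl.read_camera("side")[:,:,::-1]
cv2.imwrite("pics/p3.png",np.hstack([crop(b,285,70,75,110,5),crop(a,185,110,80,110,5)])[:600])
E
```

```text
11.65 [0.558  0.3232 0.2378] zyaw 1.83 x [ 0.003  0.002 -1.   ] F [ 0.1  0.2 -4.6] gap 0.259
```

View pics/p3.png

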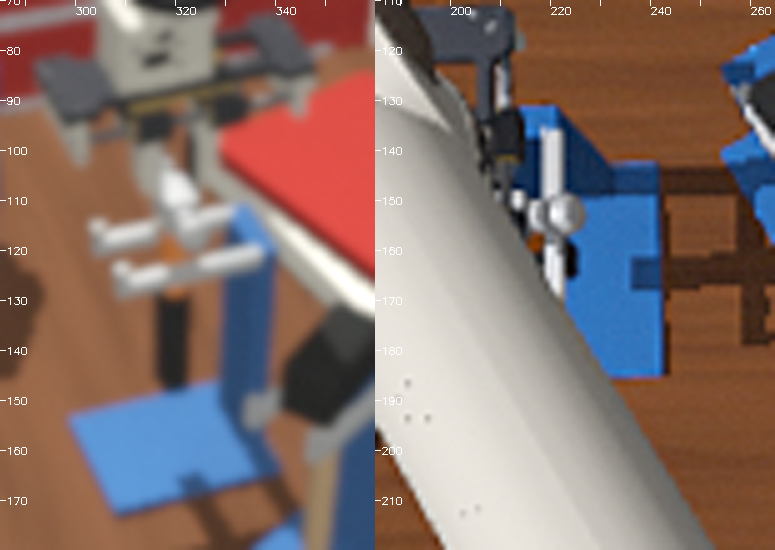

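The handle hangs between the prongs (side 318,130) and the head is above them. I'll lower it gently to contact.

Call:
drive_tool:
  deltas:
    - {"slide": [0.6,0,0],"rot": [0,0,0]}
    - {"slide": [0.6,0,0],"rot": [0,0,0]}
    - {"slide": [0.5,0,0],"rot": [0,0,0]}
    - {"slide": [0.3,0,0],"rot": [0,0,0]}
    - {"slide": [0.2,0,0],"rot": [0,0,0]}
    - {"slide": [0.1,0,0],"rot": [0,0,0]}
    - {"slide": [0,0,0],"rot": [0,0,0]}
    - {"slide": [0,0,0],"rot": [0,0,0]}

```text
time_s: 12.55
ee_pos: [0.5571, 0.3227, 0.2132]
tcp_rot: [0.152, 1.57, 0.184]
force: [0.9, -0.1, -4.5]
finger_gap: 0.263
```

Call:
drive_tool:
  deltas:
    - {"slide": [0.1,0,0],"rot": [0,0,0]}
    - {"slide": [0,0,0],"rot": [0,0,0]}
    - {"slide": [0.1,0,0],"rot": [0,0,0]}
    - {"slide": [0,0,0],"rot": [0,0,0]}
    - {"slide": [0.1,0,0],"rot": [0,0,0]}
    - {"slide": [0,0,0],"rot": [0,0,0]}
    - {"slide": [0,0,0],"rot": [0,0,0]}
    - {"slide": [0,0,0],"rot": [0,0,0]}

```text
time_s: 13.35
ee_pos: [0.5571, 0.3227, 0.2108]
tcp_rot: [0.224, 1.57, 0.256]
force: [-2.5, -2.7, 3.9]
finger_gap: 0.262
```

Contact reached: force rose about 8.5 N at the expected height. I'll open partway, keeping clear of the post, and retreat.

Call:
drive_tool:
  deltas:
    - {"slide": [0,0,0],"rot": [0,0,0]}
    - {"slide": [0,0,0],"rot": [0,0,0]}
    - {"slide": [0,0,0],"rot": [0,0,0]}
    - {"slide": [0,0,0],"rot": [0,0,0]}
    - {"slide": [0,0,0],"rot": [0,0,0]}
    - {"slide": [0,0,0],"rot": [0,0,0]}
    - {"slide": [0,0,0],"rot": [0,0,0]}
    - {"slide": [0,0,0],"rot": [0,0,0]}
  gripper: -0.1

```text
time_s: 14.15
ee_pos: [0.557, 0.3226, 0.21]
tcp_rot: [-0.12, 1.57, -0.088]
force: [0.1, 0.3, 0.4]
finger_gap: 0.449
```

Call:
drive_tool:
  deltas:
    - {"slide": [-0.5,0,0],"rot": [0,0,0]}
    - {"slide": [-1,0,0],"rot": [0,0,0]}
    - {"slide": [-2,0,0],"rot": [0,0,0]}
    - {"slide": [-3,0,0],"rot": [0,0,0]}
    - {"slide": [-3,0,0],"rot": [0,0,0]}
    - {"slide": [-3,0,0],"rot": [0,0,0]}
    - {"slide": [-3,0,0],"rot": [0,0,0]}
    - {"slide": [-2,0,0],"rot": [0,0,0]}

```text
time_s: 14.95
ee_pos: [0.5575, 0.3231, 0.389]
tcp_rot: [0.474, 1.566, 0.506]
force: [-0.1, -0.3, -0.2]
finger_gap: 0.445
```

```bash
python3 - <<'E'
from h import *
st()
plan([(.45,.0,.42,1.84)])
E
```

```text
14.95 [0.5575 0.3231 0.389 ] zyaw 1.84 x [ 0.004  0.002 -1.   ] F [-0.1 -0.3 -0.2] gap 0.445
call 0
[-0.4, -4.0, -1.5] [-0.0, 0.0, -0.0]
[-0.4, -4.0, -1.5] [-0.0, 0.0, -0.0]
[-0.4, -4.0, -1.5] [-0.0, 0.0, -0.0]
[-0.4, -4.0, -1.5] [-0.0, 0.0, -0.0]
[-0.4, -4.0, -1.4] [-0.0, 0.1, -0.0]
[-0.4, -4.0, -1.5] [-0.0, 0.0, -0.0]
[-0.4, -4.0, -1.4] [-0.0, 0.1, -0.1]
[-0.4, -3.9, -1.5] [-0.0, 0.0, -0.0]
end [4.496e-01 4.000e-04 4.200e-01] [0.528 1.57  0.561]
```

Call:
drive_tool:
  deltas:
    - {"slide": [-0.4,-3,-1.2],"rot": [0,0,0]}
    - {"slide": [-0.4,-4,-1.5],"rot": [0,0,0]}
    - {"slide": [-0.4,-4,-1.5],"rot": [0,0,0]}
    - {"slide": [-0.4,-4,-1.5],"rot": [0,0,0]}
    - {"slide": [-0.4,-4,-1.5],"rot": [0,0,0]}
    - {"slide": [-0.4,-4,-1.5],"rot": [0,0,0]}
    - {"slide": [-0.4,-4,-1.5],"rot": [0,0,0]}
    - {"slide": [0,-2,0],"rot": [0,0,0]}

```text
time_s: 15.75
ee_pos: [0.4631, 0.0255, 0.4155]
tcp_rot: [-0.073, 1.567, -0.045]
force: [0.3, -0.6, -0.6]
finger_gap: 0.45
```

```bash
python3 - <<'E'
from h import *
np.set_printoptions(precision=1,suppress=True)
st()
a=ctrl.read_camera("top")[:,:,::-1]; b=ctrl.read_camera("side")[:,:,::-1]
cv2.imwrite("pics/f1.png",np.hstack([crop(b,285,90,75,110,5),crop(a,185,110,80,110,5)])[:600])
cv2.imwrite("pics/f2.png",np.vstack([b[90:370,100:500],a[80:280,100:500]]))
R=Rn.from_euler('z',np.radians(91.84)); c=np.array([.5577,.3225,.229])
for v in("side","top"): print(v,[proj(v,c+R.apply([x,0,0])) for x in(-.052,0,.052)],proj(v,c-[0,0,.179]))
E
```

```text
15.75 [0.5 0.  0.4] zyaw 1.58 x [ 0. -0. -1.] F [ 0.3 -0.6 -0.6] gap 0.45
side [array([323.5, 123.6]), array([318.5, 115.5]), array([313.8, 107.7])] [317.9 150.5]
top [array([227.6, 154.1]), array([210.2, 154.7]), array([192.9, 155.3])] [222.  163.7]
```

View pics/f1.png

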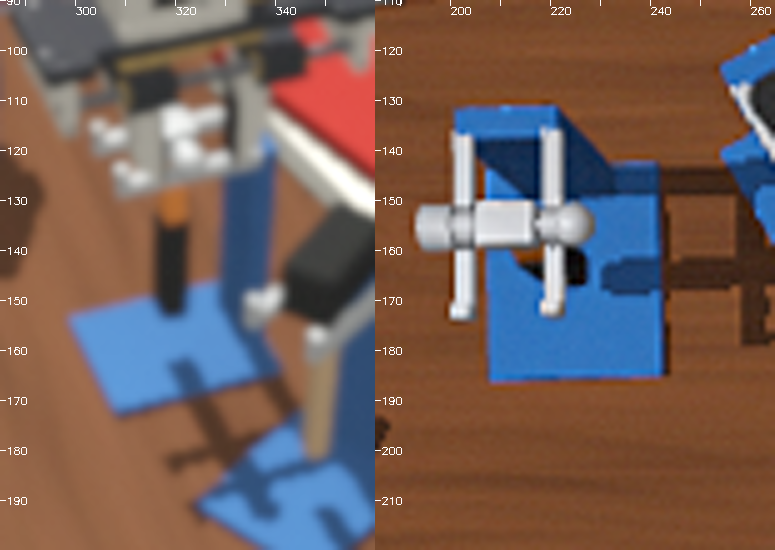

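View pics/f2.png

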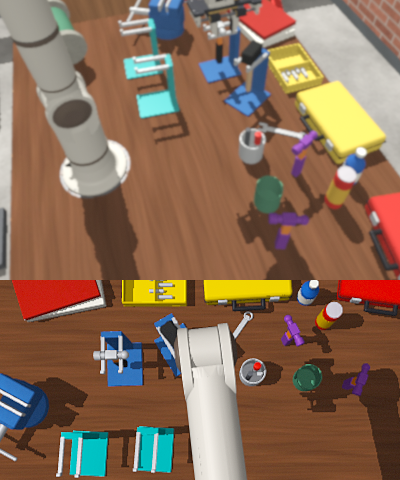

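The hammer's head lies across both prongs: its ends at top (192,155) and (228,154) are within about 1 px of the ideal. The handle hangs straight down to side (318,151), against (318,150.5) predicted. The tins stand, the mallet hangs and the gripper is clear, so I'm handing in.

```bash
python3 -c "
from station import ctrl
print(ctrl.job_done())"
```

```text
the job is handed in; nothing more can be done
None
```

The orange-handled hammer is now hanging on the empty blue stand, and I handed the job in at about 16 s of the 45 s allowed. I gripped it by the head, lifted it straight out of the green tin, carried it over and lowered it until the prongs took its weight. Then I released it and moved the gripper clear.

- **Hammer:** in the last pictures the head lies level and squarely across both prongs, behind their upturned ends. Its ends are within about 1 px (roughly 3 mm) of the ideal, and the handle hangs straight down between the prongs.
- **Everything else:** both tins are standing, the green one now empty, and the mallet still hangs on its own stand. I judged these by eye and did not measure them again.
- **Forces:** the force readings after each move stayed below 6 N.

No check failed. The only disagreement was one reading just after the lift, where the hammer's flat face looked about 5 mm off along the head. The handle and the later views did not show it.

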